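# Sort the inking tools back onto their own rests

### The arm

A 6-joint arm with a two-finger parallel gripper is mounted at the origin on the work surface. World frame = base frame: x ahead of the robot, y to its left, z up, the work surface at z = 0. Lengths are in mm, angles in rad, forces in N, time in s.
With the tool pointing down it reaches from about 400 to 925 mm from the base axis. Payload 12.5 kg.
Tool frame: the origin (TCP) lies midway between the tips of the shut fingers; the grasp point (between the pads) lies 19 mm behind it; z points along the fingers, y is the line along which they close (so a half turn about z gives the same grasp; the last joint's range is limited). The gripper opens to 95 mm and grips with 3 to 60 N. Pads are 20 mm wide; open, the fingers measure 119 mm over their backs; the gripper's body (75 mm by 180 mm) begins 59 mm behind the grasp point.
Start: joints at [1.113, 0.491, 1.559, -0, 1.092, -0.106], TCP at [215.352, 586.746, 214.661] pointing down, gripper open.
Joint ranges: [-3.1, 3.1], [-0.84, 2.19], [0.05, 2.79], [-1.13, 4.28], [0.06, 2.93], [-2.69, 2.69]. Speed limits (rad/s): [2.22, 2.22, 2.79, 3.14, 3.14, 3.14].

### API

Orientations are given as [roll, pitch, yaw] about the fixed x, y, z axes, in that order (R = Rz(yaw) Ry(pitch) Rx(roll)).
In Python, from cell import * gives the robot as it stands. The module is installed in compiled form; this text tells all that it offers.
- The arm moves only by the tool arm_command, never from a script. Its arguments are lists of equal length, an entry for each row: "delta_pos": the shift along the world's x, y, z in units of 250 mm (1.0 is 250 mm), a list of three; "delta_rot": the turn, a rotation vector about the world's x, y, z in units of 90 degrees (1.0 is 90 degrees), a list of three; "claw": the closure, from 0 (fully open) to 1 (shut). In form: {"delta_pos": [[tx, ty, tz], ...], "delta_rot": [[wx, wy, wz], ...], "claw": [claw, ...]}. A call has exactly 5 rows; each row is the pose to reach, as a shift and turn from the pose commanded when the call began; what a row does not reach only later rows make up. A row lasts 1/12 s, in which the tool goes at most 41.7 mm and 7.16 degrees, less where a joint would pass 70% of its speed; a pose out of reach is approached as far as the arm can. A call with a number of a shift or a turn outside -1 to 1 is refused whole. A call with a gripper value outside its range is refused whole. The fingers move at their own pace and stop on an object; the grip force is fixed at half the most. Time passes only in rows, so rows that repeat a pose let the fingers close, or fill a call up. It gives the time, the measured TCP pose, the force, the opening and the grip force at its end, in the units of the state.
- state(): the state, without advancing time (a new reading comes with each control period).
- read_camera(name): name is "scene" or "top" or "wrist"; returns the picture (420x560x3 uint8, red, green, blue); there is no depth.
- calibration(name): a dict with "camera_matrix" (3x3 intrinsics, pixels), "k1" (the pictures are not rectified: a ray, as slopes to the right and down, at radius r is drawn at 1 + k1 r^2 times it, then the intrinsics apply), "T" (4x4, takes a point from camera to world coordinates). Camera axes: x right, y down, z forward; pixel columns grow to the right and rows downward; lengths in mm; the calibration is good to about 2 mm. A picture is of the moment at which its call begins: read the wrist's pose just before it. calibration takes no time and is no camera call; for the wrist camera it gives the pose at the moment of the call.
- job_done(): hands the job in; it is judged then, once.
The state is a dict: "t": time; "joints": joint angles; "qvel": joint speeds; "tau": joint torques, N m; "eef_pos": TCP position; "tcp_rot": TCP orientation; "ft_force": force on the tool from outside, world axes, zero at the start; "moment": the same for the moment, N m; "opening": opening from 0.0 (shut) to 1.0 (fully open); "grip_force": force on a finger pad.
Only numpy, scipy, OpenCV 4.12 (cv2) and the standard library are available. Lean on these libraries where they do the work, as an engineer would, in place of code of your own. Each camera call takes 0.05 s, during which the arm holds its last target. There are 200 camera calls.

### The job

After the last print the inking things were put down on one another's wooden rests. Put the round ink tin on the round rest, the leather dabber on the square rest and the flat-sided solvent can on the oblong rest, each standing upright in the middle of its rest; the paper blotter is free to park one on meanwhile. Set them down rather than drop them, do not tip any over, and leave the pot, the brayer and the brass weight where they are.

Things in the scene. Friction and masses are not known exactly. Their poses are not given: they have to be found in the camera images.
- tin: closed round ink tin of bare steel with a pale label band, diameter 60 mm at its rims (58 mm between them), 75 mm high, flat lid; about 0.35 kg. Origin: centre of its underside, z up. Stands loose on one of the wooden rests at the start.
- dabber: inking dabber standing on its round black leather pad, 64 mm across and 36 mm high, thin neck, and on top an upright cylindrical wooden grip 36 mm in diameter from 57 to 95 mm above the underside; about 0.25 kg. Origin: centre of the underside, z up. Stands loose on one of the wooden rests at the start.
- can: closed flat-sided rectangular steel can with pale label, 64 mm along its own x, 40 mm along its own y, body 95 mm high, with a black screw cap (24 mm across, up to 108 mm high) off centre 16 mm towards its +x and a small wire handle (up to 104 mm high) towards -x; about 0.4 kg. Origin: centre of the underside, z up. Stands loose on one of the wooden rests at the start, any yaw.
- round_rest: flat round disc of light wood, diameter 112 mm, 12 mm thick, fixed to the bench; place of the tin. Origin: centre of its underside, at bench height z = 0.
- square_rest: flat square of light wood, 100 x 100 mm, 12 mm thick, fixed to the bench; place of the dabber. Origin: centre of its underside, at bench height z = 0.
- oblong_rest: flat oblong of light wood, 130 mm along its own x, 80 mm along its own y, 12 mm thick, fixed to the bench; place of the can, which may stand at any yaw. Origin: centre of its underside, at bench height z = 0.
- blotter: white paper blotter pad, 110 mm along its own x, 90 mm along its own y, 3 mm thick, fixed to the bench, empty at the start: a free spot to park a thing on. Origin: centre of its underside, at bench height z = 0.
- pot: bystander: small white open ceramic pot, 56 mm across, 45 mm high, loose on the bench. Origin: centre of its underside.
- brayer: bystander: ink roller lying on the bench, black roller 60 mm wide, red handle, about 140 mm long and 40 mm high, loose. Origin: on the bench under the point where handle and frame meet; +x towards the roller.
- weight: bystander: small round brass paperweight with a knob, 52 mm across, 43 mm high, loose on the bench. Origin: centre of its underside.
There are look-alikes about, which are no part of the job. Leave any purple look-alike of the tin alone. What is shaped like the square_rest but turquoise is not meant.

How it is judged (in metres and radians):
At the end, for the whole second after the job is handed in: The tin stands on the round rest, the dabber on the square rest and the can on the oblong rest, each upright (within 0.1 rad), its centre within 15 mm of the rest's centre, its underside on the rest (within 4 mm), at rest (horizontal distance between tin and round_rest below 0.015 m and z of tin in the frame of round_rest between 0.008 and 0.016 m and angle between each of tin, dabber, can's own z axis and vertical below 0.1 rad and linear speed of each of tin, dabber, can below 0.02 m/s and angular speed of each of tin, dabber, can below 0.2 rad/s and horizontal distance between dabber and square_rest below 0.015 m and z of dabber in the frame of square_rest between 0.008 and 0.016 m and horizontal distance between can and oblong_rest below 0.015 m and z of can in the frame of oblong_rest between 0.008 and 0.016 m); the robot touches nothing.
It fails at once if the tin, dabber or can is tipped over (more than 0.8 rad) (angle between any of tin, dabber, can's own z axis and vertical above 0.8 rad).
It fails at once if the tin, dabber or can is dropped or thrown (let go from more than about 15 mm up) ((linear speed of tin above 0.55 m/s and contact force between tin and the fingers below 0.1 N) or (linear speed of dabber above 0.55 m/s and contact force between dabber and the fingers below 0.1 N) or (linear speed of can above 0.55 m/s and contact force between can and the fingers below 0.1 N)).
It fails at once if the pot, brayer or weight is moved more than 25 mm (distance of any of pot, brayer, weight from where it was at the start of the episode above 0.025 m).
It also fails if it takes over 117 s, if anything falls off the work surface, if the arm or the gripper's body presses on something with over 40 N, if the wrist force passes 120 N, or if a joint passes its speed limit or range.

## Working session

There is one attempt and no reset: what is moved stays moved. The work goes in short steps, Python scripts to look and compute and a tool call to move; the robot and the scene stay as the last step left them, time stands still between calls to the robot, and variables do not carry over. Pictures are saved under pics/ and viewed, at most 14 in all, crops included, and the job is handed in when it is done.

Besides the shell and the picture viewer there is one more tool, called after ">>>" as name(argument=value, ...), one argument or row to a line, values as JSON. arm_command: Moves the arm, as the interface text tells. Shifts and turns lie within -1 to 1; 1 stands for 250 mm of shift or 90 degrees of turn. Its arguments: {"type":"object","properties":{"delta_pos":{"type":"array"},"delta_rot":{"type":"array"},"claw":{"type":"array"}},"required":["delta_pos","delta_rot","claw"]}

```bash
mkdir -p pics
python3 - <<'E'
from cell import *
import cv2
for n in("top","scene"):
    cv2.imwrite(f"pics/{n}0.png",cv2.cvtColor(read_camera(n),cv2.COLOR_RGB2BGR))
    print(n,calibration(n))
print(state())
E
```

```text
top {'camera_matrix': array([[388.15645557,   0.        , 278.82107164],
       [  0.        , 388.15645557, 203.97990523],
       [  0.        ,   0.        ,   1.        ]]), 'k1': 0.0217204808753327, 'T': array([[ 1.22491384e-02, -9.84548411e-01,  1.74683673e-01,
         3.79373002e+02],
       [-9.99686162e-01, -8.24003033e-03,  2.36575366e-02,
        -1.21950603e+01],
       [-2.18525913e-02, -1.74918635e-01, -9.84340355e-01,
         8.25827799e+02],
       [ 0.00000000e+00,  0.00000000e+00,  0.00000000e+00,
         1.00000000e+00]])}
scene {'camera_matrix': array([[474.62608929,   0.        , 276.24142017],
       [  0.        , 474.62608929, 212.60495108],
       [  0.        ,   0.        ,   1.        ]]), 'k1': -0.10791557775374812, 'T': array([[-2.22490854e-01,  8.13887413e-01, -5.36735595e-01,
         1.18238504e+03],
       [ 9.74904338e-01,  1.90082655e-01, -1.15888380e-01,
         1.42746350e+02],
       [ 7.70403338e-03, -5.49049964e-01, -8.35754022e-01,
         1.08955185e+03],
       [ 0.00000000e+00,  0.00000000e+00,  0.00000000e+00,
         1.00000000e+00]])}
{'t': 0.1, 'joints': array([ 1.11340580e+00,  4.91474788e-01,  1.55934927e+00, -1.95311357e-05,
        1.09168823e+00, -1.05602423e-01]), 'qvel': array([-0.00090192, -0.00232445, -0.00269931,  0.00147077,  0.00141057,
       -0.00118503]), 'tau': array([ 2.70380398e-03, -6.13628197e+01, -2.58608454e+01,  6.94065378e-02,
        4.69238218e-02, -1.52898741e-05]), 'eef_pos': array([215.25941677, 586.55531867, 214.14891161]), 'tcp_rot': array([-3.14067631e+00, -7.97081616e-05,  2.78981352e+00]), 'ft_force': array([-1.00322331, -0.2974969 , -0.28318738]), 'moment': array([0.06165196, 0.00300282, 0.01678919]), 'grip_force': 0.0, 'opening': 0.9994305708444934}
```

View pics/top0.png

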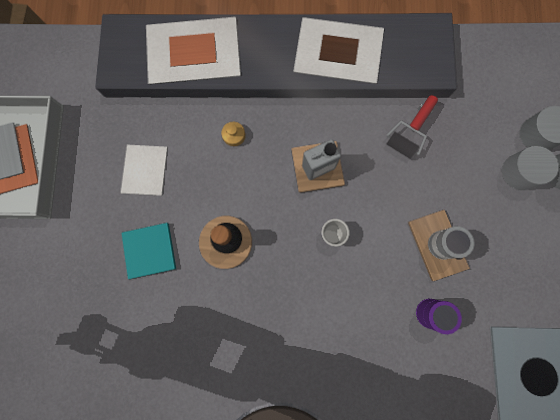

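View pics/scene0.png

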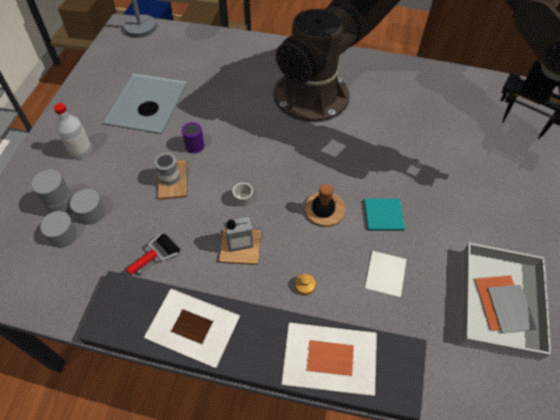

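The top view shows these candidates:
- **Tin:** grey steel at (457,242) on the oblong rest. The purple one at (440,316) is a look-alike, and the grey cylinders at right (540,165) are other things.
- **Can:** (322,158), on the square rest. The turquoise square at (148,250) is not meant.
- **Dabber:** (225,238), on the round rest.
- **Blotter:** (145,170).
- **Pot, weight, brayer:** (335,232), (232,133) and (410,130).

Next is a close crop to check these, with measurements.

```bash
cat > h.py <<'E'
from cell import *
import cv2, numpy as np
def px2w(n,uv,z,C=None):
    C=C or calibration(n); K=C["camera_matrix"];T=C["T"]
    s=cv2.undistortPoints(np.array(uv,float).reshape(-1,1,2),K,np.array([C["k1"],0,0,0.]))[:,0]
    d=np.c_[s,np.ones(len(s))]@T[:3,:3].T
    return (T[:3,3]+d*((np.array(z)-T[2,3])/d[:,2])[:,None])
def w2px(n,p,C=None):
    C=C or calibration(n); T=np.linalg.inv(C["T"])
    return cv2.projectPoints(np.array(p,float).reshape(-1,3),cv2.Rodrigues(T[:3,:3])[0],T[:3,3],C["camera_matrix"],np.array([C["k1"],0,0,0.]))[0][:,0]
def ring(c,r,z): 
    a=np.linspace(0,2*np.pi,40);return np.c_[c[0]+r*np.cos(a),c[1]+r*np.sin(a),0*a+z]
def rect(c,yaw,a,b,z):
    p=np.array([[1,1],[1,-1],[-1,-1],[-1,1]])*[a/2,b/2];R=np.array([[np.cos(yaw),-np.sin(yaw)],[np.sin(yaw),np.cos(yaw)]])
    return np.c_[p@R.T+np.array(c[:2]),[z]*4]
def save(im,name): cv2.imwrite("pics/"+name,cv2.cvtColor(im,cv2.COLOR_RGB2BGR))
E
python3 - <<'E'
from h import *
im=read_camera("top"); np.save("top.npy",im)
def crop(u,v,w=100,h=75,s=4): return cv2.resize(im[v:v+h,u:u+w],None,fx=s,fy=s,interpolation=cv2.INTER_CUBIC)
m=np.vstack([np.hstack([crop(395,200),crop(275,128)]),np.hstack([crop(180,205),crop(100,135)])])
save(m,"crop1.png")
hsv=cv2.cvtColor(im,cv2.COLOR_RGB2HSV)
for name,(u,v,w,h),z in(("round",(190,208,70,67),12),("square",(285,135,65,62),12),("oblong",(400,205,80,80),12),("blot",(112,135,65,67),3)):
    sub=hsv[v:v+h,u:u+w]
    mk=((sub[...,1]<40)&(sub[...,2]>170)) if name=="blot" else ((sub[...,0]>5)&(sub[...,0]<25)&(sub[...,1]>60)&(sub[...,2]>60))
    mk=cv2.morphologyEx(mk.astype(np.uint8),cv2.MORPH_OPEN,np.ones((3,3)))
    ys,xs=np.nonzero(mk); P=px2w("top",np.c_[xs+u,ys+v],z)[:,:2].astype(np.float32)
    print(name,len(P),cv2.minAreaRect(P),cv2.minEnclosingCircle(P))
E
```

```text
round 1767 ((442.4887390136719, 119.54210662841797), (108.92802429199219, 109.9039077758789), 0.6335601806640625) ((442.7028503417969, 119.51104736328125), 55.9065055847168)
square 1064 ((607.9030151367188, -75.13536071777344), (101.09497833251953, 100.43848419189453), 9.73519515991211) ((608.064697265625, -75.60870361328125), 68.64398193359375)
oblong 1679 ((441.3173828125, -322.21563720703125), (128.71896362304688, 81.69041442871094), 19.631010055541992) ((441.6646728515625, -322.57379150390625), 74.08586120605469)
blot 1919 ((601.031494140625, 305.924560546875), (88.60929870605469, 108.53937530517578), 87.22233581542969) ((600.5389404296875, 306.60595703125), 68.46717071533203)
```

View pics/crop1.png

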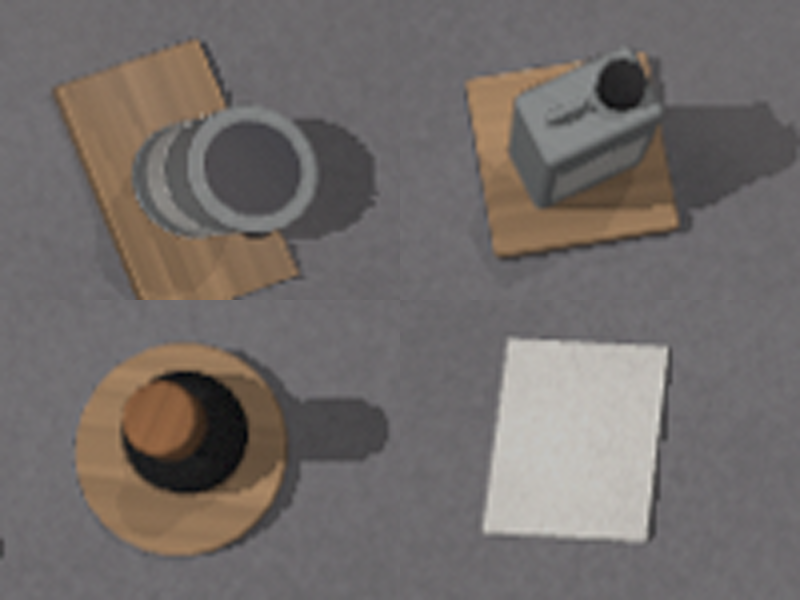

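The crop confirms the steel tin (lid at about (457,242)), the can on the square rest with its cap at about (330,149), and the dabber (grip top at about (219,234)). The measured rest sizes match the given ones. Now the object positions, fitted from edges.

Run:
```python
from h import *
im=np.load("top.npy")
g=lambda x,y,u,v:((x+.5)/4-.5+u,(y+.5)/4-.5+v)
tin=px2w("top",[g(252,170,395,200)],87)[0]
dab=px2w("top",[g(160,418,180,205)],107)[0]
pad=px2w("top",[g(185,432-300,180,205)],40)[0]
dab=px2w("top",[g(160,418-300,180,205)],107)[0]
c=px2w("top",[g(x-400,y,275,128) for x,y in((514,97),(548,165),(662,100),(628,48))],107)
cap=px2w("top",[g(220,83,275,128)],120)[0]
cc=c.mean(0);r=cv2.minAreaRect(c[:,:2].astype(np.float32))
print(tin,dab,pad,c,cc,r,cap)
d=cap-cc;print("cap",np.hypot(*d[:2]),np.degrees(np.arctan2(d[1],d[0])))
e=c[3]-c[0];e2=c[2]-c[1];print([np.degrees(np.arctan2(k[1],k[0])) for k in(e,e2)])
others=px2w("top",[(335,232),(232,133),(440,316),(410,130)],[45,43,75,0]);print(others)
yaw=np.arctan2(*(e+e2)[1::-1])
o=cv2.resize(im,None,fx=4,fy=4,interpolation=cv2.INTER_CUBIC)
for P in(ring(tin,30,87),ring(tin,30,12),ring(dab,18,107),ring(dab,32,12),ring(dab,32,48),rect(cc,yaw,64,40,107),rect(cc,yaw,64,40,12),ring(cap,12,120)):
    cv2.polylines(o,[np.int32(w2px("top",P)*4+1.5)],True,(255,0,0),1)
cr=lambda u,v:o[v*4:v*4+300,u*4:u*4+400]
save(np.vstack([np.hstack([cr(395,200),cr(275,128)]),np.hstack([cr(180,205),cr(100,135)])]),"ov1.png")
# wide view of wrist pose relation
W=calibration("wrist")["T"];print(W)
```

```text
[ 440.73463145 -330.28147232   87.        ] [449.0474814  114.55853825 107.        ] [448.54869238 113.36807248  40.        ] [[ 609.12426724  -40.43393783  107.        ]
 [ 575.47963411  -56.68232526  107.        ]
 [ 607.95492556 -111.29686434  107.        ]
 [ 633.96445708  -95.33157422  107.        ]] [606.630821   -75.93617541 107.        ] ((607.7142333984375, -74.47734832763672), (37.22285842895508, 63.54050827026367), 30.736907958984375) [612.07447663 -89.88209372 120.        ]
cap 14.970705530535918 -68.6772886307468
[np.float64(-65.65410633567258), np.float64(-59.26313135272437)]
[[ 461.68071944 -107.08705756   45.        ]
 [ 670.3794654   107.83432528   43.        ]
 [ 305.38072819 -293.90848718   75.        ]
 [ 694.59305344 -280.61286173    0.        ]]
[[ 3.45003456e-01  9.04335937e-01  2.51294905e-01  1.44495822e+02]
 [ 9.38601228e-01 -3.32239325e-01 -9.29772353e-02  6.12885856e+02]
 [-5.92605343e-04  2.67943174e-01 -9.63434535e-01  3.84950328e+02]
 [ 0.00000000e+00  0.00000000e+00  0.00000000e+00  1.00000000e+00]]
```

View pics/ov1.png

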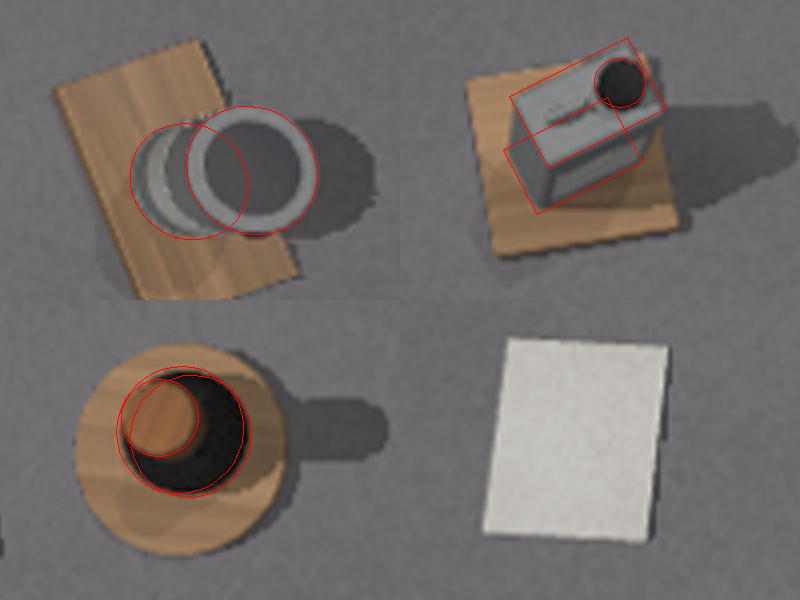

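The overlay fits to 2–3 mm. The tin is at (441,-330), the dabber at (447.5,113), and the can at (605,-77) with yaw about -62.5°.

Plan: dabber → blotter, tin → round, can → oblong, dabber → square.

>>> arm_command(
  delta_pos=[
    [0.36,-0.74,0],
    [0.36,-0.74,0],
    [0.36,-0.74,0],
    [0.36,-0.74,0],
    [0.36,-0.74,0],
  ],
  delta_rot=[
    [0,0,0],
    [0,0,0],
    [0,0,0],
    [0,0,0],
    [0,0,0],
  ],
  claw=[0,0,0,0,0],
)

```text
t: 0.57
eef_pos: [305.7, 399.8, 214.5]
tcp_rot: [-3.141, -0.0, 2.79]
ft_force: [2.0, 1.0, 0.7]
opening: 1.001
grip_force: 0.0
```

>>> arm_command(
  delta_pos=[
    [0.36,-0.74,0],
    [0.36,-0.74,0],
    [0.36,-0.74,0],
    [0.36,-0.74,0],
    [0.36,-0.74,0],
  ],
  delta_rot=[
    [0,0,0],
    [0,0,0],
    [0,0,0],
    [0,0,0],
    [0,0,0],
  ],
  claw=[0,0,0,0,0],
)

```text
t: 0.98
eef_pos: [395.8, 214.7, 214.7]
tcp_rot: [3.141, 0.0, 2.79]
ft_force: [1.3, 0.8, -0.2]
opening: 0.998
grip_force: 0.0
```

>>> arm_command(
  delta_pos=[
    [0.1,-0.2,-0.1],
    [0.208,-0.414,-0.2],
    [0.208,-0.414,-0.2],
    [0.208,-0.414,-0.2],
    [0.208,-0.414,-0.2],
  ],
  delta_rot=[
    [0,0,0],
    [0,0,0],
    [0,0,0],
    [0,0,0],
    [0,0,0],
  ],
  claw=[0,0,0,0,0],
)

```text
t: 1.4
eef_pos: [447.6, 111.7, 163.8]
tcp_rot: [-3.141, -0.002, 2.786]
ft_force: [-0.8, -0.2, 1.0]
opening: 1.003
grip_force: 0.0
```

Run:
```python
from h import *
C=calibration("wrist"); im=read_camera("wrist").copy(); C=calibration("wrist")
d=(447.5,113.2)
for P in(ring(d,18,107),ring(d,32,12),ring((442.5,119.5),56,12)):
    cv2.polylines(im,[np.int32(np.clip(w2px("wrist",P,C),-2000,2000))],True,(255,0,0),1)
save(im,"w1.png")
```

```text
(no output)
```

View pics/w1.png

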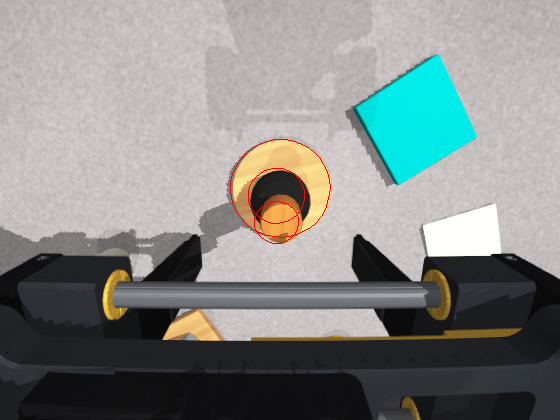

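The wrist view shows the dabber at (280,200) between the fingers, and the overlay agrees. I'll descend and grip.

>>> arm_command(
  delta_pos=[
    [0,0,-0.1],
    [0,0,-0.2],
    [0,0,-0.3],
    [0,0,-0.38],
    [0,0,-0.38],
  ],
  delta_rot=[
    [0,0,0],
    [0,0,0],
    [0,0,0],
    [0,0,0],
    [0,0,0],
  ],
  claw=[0,0,0,0,0.4],
)

```text
t: 1.87
eef_pos: [445.7, 114.5, 67.6]
tcp_rot: [-3.14, -0.004, 2.792]
ft_force: [-0.3, -0.5, -1.0]
opening: 0.968
grip_force: 0.0
```

>>> arm_command(
  delta_pos=[
    [0,0,0],
    [0,0,0],
    [0,0,0],
    [0,0,0],
    [0,0,0],
  ],
  delta_rot=[
    [0,0,0],
    [0,0,0],
    [0,0,0],
    [0,0,0],
    [0,0,0],
  ],
  claw=[0.5,0.6,0.7,0.8,0.8],
)

```text
t: 2.28
eef_pos: [447.7, 113.4, 70.6]
tcp_rot: [3.141, 0.002, 2.79]
ft_force: [-0.3, -0.6, -0.2]
opening: 0.636
grip_force: 0.0
```

>>> arm_command(
  delta_pos=[
    [0,0,0],
    [0,0,0],
    [0,0,0.01],
    [0,0,0.03],
    [0,0,0.06],
  ],
  delta_rot=[
    [0,0,0],
    [0,0,0],
    [0,0,0],
    [0,0,0],
    [0,0,0],
  ],
  claw=[0.8,0.8,0.8,0.8,0.8],
)

```text
t: 2.7
eef_pos: [447.0, 113.2, 84.7]
tcp_rot: [-3.141, -0.001, 2.79]
ft_force: [1.0, 0.1, -2.8]
opening: 0.375
grip_force: 29.8
```

>>> arm_command(
  delta_pos=[
    [0.018,0.023,0.05],
    [0.062,0.077,0.1],
    [0.123,0.154,0.1],
    [0.203,0.254,0.1],
    [0.295,0.37,0.1],
  ],
  delta_rot=[
    [0,0,0],
    [0,0,0],
    [0,0,0],
    [0,0,0],
    [0,0,0],
  ],
  claw=[0.8,0.8,0.8,0.8,0.8],
)

```text
t: 3.12
eef_pos: [521.4, 206.2, 110.7]
tcp_rot: [-3.142, 0.0, 2.789]
ft_force: [-0.2, -0.4, -2.6]
opening: 0.375
grip_force: 29.8
```

>>> arm_command(
  delta_pos=[
    [0.086,0.108,0],
    [0.166,0.208,0],
    [0.234,0.293,0],
    [0.283,0.355,0],
    [0.32,0.401,0],
  ],
  delta_rot=[
    [0,0,0],
    [0,0,0],
    [0,0,0],
    [0,0,0],
    [0,0,0],
  ],
  claw=[0.8,0.8,0.8,0.8,0.8],
)

```text
t: 3.53
eef_pos: [601.8, 307.5, 109.9]
tcp_rot: [3.141, -0.0, 2.791]
ft_force: [-0.3, -0.7, -1.7]
opening: 0.378
grip_force: 29.8
```

>>> arm_command(
  delta_pos=[
    [0,0,-0.05],
    [0,0,-0.1],
    [0,0,-0.13],
    [0,0,-0.15],
    [0,0,-0.16],
  ],
  delta_rot=[
    [0,0,0],
    [0,0,0],
    [0,0,0],
    [0,0,0],
    [0,0,0],
  ],
  claw=[0.8,0.8,0.8,0.8,0.8],
)

```text
t: 3.95
eef_pos: [600.4, 305.1, 68.5]
tcp_rot: [-3.14, -0.002, 2.789]
ft_force: [0.8, -0.4, -2.2]
opening: 0.375
grip_force: 29.8
```

>>> arm_command(
  delta_pos=[
    [0,0,-0.002],
    [0,0,-0.004],
    [0,0,-0.006],
    [0,0,-0.008],
    [0,0,-0.008],
  ],
  delta_rot=[
    [0,0,0],
    [0,0,0],
    [0,0,0],
    [0,0,0],
    [0,0,0],
  ],
  claw=[0.8,0.8,0.8,0.8,0.8],
)

```text
t: 4.37
eef_pos: [601.2, 306.0, 67.9]
tcp_rot: [3.141, 0.0, 2.79]
ft_force: [-0.5, 0.1, -2.1]
opening: 0.374
grip_force: 29.8
```

>>> arm_command(
  delta_pos=[
    [0,0,-0.002],
    [0,0,-0.004],
    [0,0,-0.006],
    [0,0,-0.008],
    [0,0,-0.01],
  ],
  delta_rot=[
    [0,0,0],
    [0,0,0],
    [0,0,0],
    [0,0,0],
    [0,0,0],
  ],
  claw=[0.8,0.8,0.8,0.8,0.8],
)

```text
t: 4.78
eef_pos: [601.3, 306.1, 65.6]
tcp_rot: [3.141, 0.001, 2.79]
ft_force: [-0.5, -1.6, 5.7]
opening: 0.376
grip_force: 29.8
```

>>> arm_command(
  delta_pos=[
    [0,0,0],
    [0,0,0],
    [0,0,0],
    [0,0,0],
    [0,0,0.04],
  ],
  delta_rot=[
    [0,0,0],
    [0,0,0],
    [0,0,0],
    [0,0,0],
    [0,0,0],
  ],
  claw=[0,0,0,0,0],
)

```text
t: 5.2
eef_pos: [600.3, 305.6, 73.8]
tcp_rot: [-3.14, -0.002, 2.79]
ft_force: [-0.8, -0.8, -1.3]
opening: 0.671
grip_force: 0.0
```

>>> arm_command(
  delta_pos=[
    [0,0,0.08],
    [0,0,0.2],
    [0,0,0.32],
    [0,-0.1,0.38],
    [-0.05,-0.22,0.38],
  ],
  delta_rot=[
    [0,0,0],
    [0,0,0],
    [0,0,0],
    [0,0,0],
    [0,0,0],
  ],
  claw=[0,0,0,0,0],
)

```text
t: 5.62
eef_pos: [591.0, 252.1, 174.6]
tcp_rot: [3.137, 0.006, 2.792]
ft_force: [1.2, -0.2, -0.5]
opening: 0.988
grip_force: 0.0
```

>>> arm_command(
  delta_pos=[
    [-0.2,-0.795,0],
    [-0.2,-0.795,0],
    [-0.2,-0.795,0],
    [-0.2,-0.795,0],
    [-0.2,-0.795,0],
  ],
  delta_rot=[
    [0,0,-0.05],
    [0,0,-0.1],
    [0,0,-0.15],
    [0,0,-0.2],
    [0,0,-0.236],
  ],
  claw=[0,0,0,0,0],
)

```text
t: 6.03
eef_pos: [537.8, 50.3, 171.1]
tcp_rot: [3.141, 0.001, 2.415]
ft_force: [1.0, -0.4, -0.2]
opening: 0.999
grip_force: 0.0
```

>>> arm_command(
  delta_pos=[
    [-0.2,-0.795,0],
    [-0.2,-0.795,0],
    [-0.2,-0.795,0],
    [-0.2,-0.795,0],
    [-0.2,-0.795,0],
  ],
  delta_rot=[
    [0,0,-0.05],
    [0,0,-0.1],
    [0,0,-0.15],
    [0,0,-0.2],
    [0,0,-0.236],
  ],
  claw=[0,0,0,0,0],
)

```text
t: 6.45
eef_pos: [487.8, -148.6, 171.1]
tcp_rot: [3.141, 0.001, 2.044]
ft_force: [0.4, -1.1, -0.7]
opening: 1.002
grip_force: 0.0
```

>>> arm_command(
  delta_pos=[
    [-0.192,-0.735,0],
    [-0.192,-0.735,0],
    [-0.192,-0.735,0],
    [-0.192,-0.735,0],
    [-0.192,-0.735,0],
  ],
  delta_rot=[
    [0,0,0],
    [0,0,0],
    [0,0,0],
    [0,0,0],
    [0,0,0],
  ],
  claw=[0,0,0,0,0],
)

```text
t: 6.87
eef_pos: [439.4, -334.0, 171.0]
tcp_rot: [3.141, 0.002, 2.046]
ft_force: [-0.5, 0.4, -0.5]
opening: 0.998
grip_force: 0.0
```

Run:
```python
from h import *
print(state()["eef_pos"],state()["joints"],state()["tcp_rot"])
C=calibration("wrist"); im=read_camera("wrist").copy()
d=(440.7,-330.3)
for P in(ring(d,30,87),ring(d,30,12),rect((441.3,-322.2),np.radians(19.6),130,80,12)):
    cv2.polylines(im,[np.int32(np.clip(w2px("wrist",P,C),-2000,2000))],True,(255,0,0),1)
t=read_camera("top").copy()
d=(601,306)
for P in(ring(d,18,98),ring(d,32,3)):
    cv2.polylines(t,[np.int32(w2px("top",P))],True,(255,0,0),1)
save(np.vstack([im[80:320],cv2.resize(t[100:260,80:360],None,fx=2,fy=2)]),"w2.png")
```

```text
[ 439.43816401 -334.02060478  171.04133249] [-7.69464645e-01  4.37506914e-01  1.79088874e+00 -3.81368298e-04
  9.11460977e-01 -1.24489388e+00] [3.14132280e+00 1.74124441e-03 2.04645869e+00]
```

View pics/w2.png

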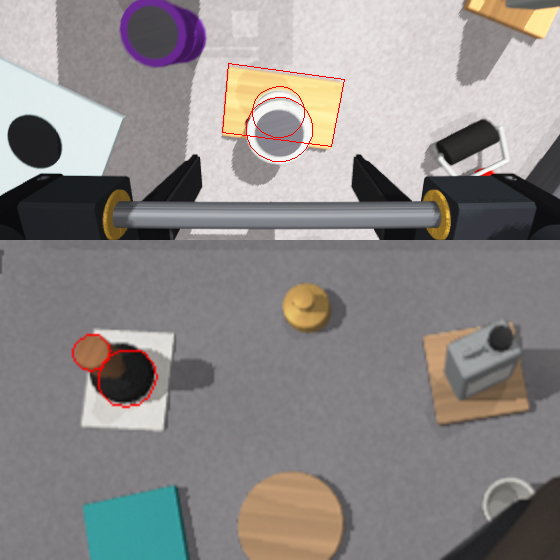

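The wrist view shows the steel tin at (278,130) in the crop, under the overlay, with the purple one far off. The dabber stands upright on the blotter. I'll descend and grip the tin.

>>> arm_command(
  delta_pos=[
    [0,0,-0.1],
    [0,0,-0.25],
    [0,0,-0.4],
    [0,0,-0.48],
    [0,0,-0.517],
  ],
  delta_rot=[
    [0,0,0],
    [0,0,0],
    [0,0,0],
    [0,0,0],
    [0,0,0],
  ],
  claw=[0,0,0,0,0],
)

```text
t: 7.38
eef_pos: [440.0, -328.8, 38.7]
tcp_rot: [-3.141, -0.003, 2.049]
ft_force: [-0.7, -0.1, 0.4]
opening: 1.003
grip_force: 0.0
```

>>> arm_command(
  delta_pos=[
    [0,0,0],
    [0,0,0],
    [0,0,0],
    [0,0,0],
    [0,0,0],
  ],
  delta_rot=[
    [0,0,0],
    [0,0,0],
    [0,0,0],
    [0,0,0],
    [0,0,0],
  ],
  claw=[0.3,0.6,0.6,0.6,0.6],
)

```text
t: 7.8
eef_pos: [441.1, -330.6, 42.2]
tcp_rot: [3.141, 0.002, 2.048]
ft_force: [-1.0, 0.5, 0.3]
opening: 0.705
grip_force: 0.0
```

>>> arm_command(
  delta_pos=[
    [0,0,0],
    [0,0,0],
    [0,0,0],
    [0,0,0],
    [0,0,0],
  ],
  delta_rot=[
    [0,0,0],
    [0,0,0],
    [0,0,0],
    [0,0,0],
    [0,0,0],
  ],
  claw=[0.6,0.6,0.6,0.6,0.6],
)

```text
t: 8.22
eef_pos: [440.9, -330.5, 41.7]
tcp_rot: [3.141, 0.001, 2.048]
ft_force: [0.2, 1.1, 7.2]
opening: 0.623
grip_force: 30.0
```

>>> arm_command(
  delta_pos=[
    [0,0,0.02],
    [0,0,0.06],
    [0,0,0.12],
    [0,0.04,0.2],
    [0,0.1,0.24],
  ],
  delta_rot=[
    [0,0,0],
    [0,0,0],
    [0,0,0],
    [0,0,0],
    [0,0,0],
  ],
  claw=[0.6,0.6,0.6,0.6,0.6],
)

```text
t: 8.63
eef_pos: [440.9, -305.9, 103.0]
tcp_rot: [3.141, 0.002, 2.047]
ft_force: [0.6, 0.0, -1.9]
opening: 0.617
grip_force: 30.0
```

>>> arm_command(
  delta_pos=[
    [0,0.1,0],
    [0,0.22,0],
    [0,0.36,0],
    [0,0.5,0],
    [0,0.64,0],
  ],
  delta_rot=[
    [0,0,0],
    [0,0,0],
    [0,0,0],
    [0,0,0],
    [0,0,0],
  ],
  claw=[0.6,0.6,0.6,0.6,0.6],
)

```text
t: 9.05
eef_pos: [439.8, -143.1, 101.3]
tcp_rot: [3.141, -0.0, 2.048]
ft_force: [0.9, 0.6, -2.4]
opening: 0.622
grip_force: 30.0
```

>>> arm_command(
  delta_pos=[
    [0,0.14,0],
    [0,0.28,0],
    [0,0.42,0],
    [0,0.56,0],
    [0,0.7,0],
  ],
  delta_rot=[
    [0,0,0],
    [0,0,0],
    [0,0,0],
    [0,0,0],
    [0,0,0],
  ],
  claw=[0.6,0.6,0.6,0.6,0.6],
)

```text
t: 9.47
eef_pos: [439.7, 31.9, 101.3]
tcp_rot: [3.141, -0.0, 2.048]
ft_force: [1.0, -0.5, -3.1]
opening: 0.621
grip_force: 30.0
```

>>> arm_command(
  delta_pos=[
    [0.008,0.12,0],
    [0.008,0.22,0],
    [0.008,0.3,0],
    [0.008,0.345,0],
    [0.008,0.359,0],
  ],
  delta_rot=[
    [0,0,0],
    [0,0,0],
    [0,0,0],
    [0,0,0],
    [0,0,0],
  ],
  claw=[0.6,0.6,0.6,0.6,0.6],
)

```text
t: 9.88
eef_pos: [442.0, 121.1, 101.1]
tcp_rot: [3.141, -0.0, 2.051]
ft_force: [0.3, -0.7, -3.3]
opening: 0.62
grip_force: 30.0
```

>>> arm_command(
  delta_pos=[
    [0,0,-0.06],
    [0,0,-0.13],
    [0,0,-0.19],
    [0,0,-0.22],
    [0,0,-0.23],
  ],
  delta_rot=[
    [0,0,0],
    [0,0,0],
    [0,0,0],
    [0,0,0],
    [0,0,0],
  ],
  claw=[0.6,0.6,0.6,0.6,0.6],
)

```text
t: 10.3
eef_pos: [442.1, 118.8, 42.5]
tcp_rot: [-3.14, -0.001, 2.048]
ft_force: [-0.1, -0.8, -2.4]
opening: 0.623
grip_force: 30.0
```

>>> arm_command(
  delta_pos=[
    [0,0,0],
    [0,0,-0.002],
    [0,0,-0.004],
    [0,0,-0.007],
    [0,0,-0.009],
  ],
  delta_rot=[
    [0,0,0],
    [0,0,0],
    [0,0,0],
    [0,0,0],
    [0,0,0],
  ],
  claw=[0.6,0.6,0.6,0.6,0.6],
)

```text
t: 10.72
eef_pos: [442.9, 119.5, 41.7]
tcp_rot: [3.14, 0.0, 2.048]
ft_force: [-0.8, 0.4, 11.2]
opening: 0.619
grip_force: 30.0
```

>>> arm_command(
  delta_pos=[
    [0,0,0],
    [0,0,0],
    [0,0,0],
    [0,0,0],
    [0,0,0.03],
  ],
  delta_rot=[
    [0,0,0],
    [0,0,0],
    [0,0,0],
    [0,0,0],
    [0,0,0],
  ],
  claw=[0,0,0,0,0],
)

```text
t: 11.13
eef_pos: [442.1, 119.4, 48.1]
tcp_rot: [-3.14, -0.001, 2.048]
ft_force: [0.2, 0.8, 0.5]
opening: 0.914
grip_force: 0.0
```

>>> arm_command(
  delta_pos=[
    [0,0,0.13],
    [0,0,0.28],
    [0,0,0.42],
    [0,0,0.485],
    [0.08,-0.1,0.485],
  ],
  delta_rot=[
    [0,0,0],
    [0,0,0],
    [0,0,0],
    [0,0,0],
    [0,0,0],
  ],
  claw=[0,0,0,0,0],
)

```text
t: 11.55
eef_pos: [461.8, 96.6, 174.3]
tcp_rot: [3.137, 0.002, 2.051]
ft_force: [1.8, 0.6, -0.2]
opening: 0.997
grip_force: 0.0
```

>>> arm_command(
  delta_pos=[
    [0.1,-0.12,0],
    [0.2,-0.24,0],
    [0.3,-0.36,0],
    [0.4,-0.48,0],
    [0.5,-0.6,0],
  ],
  delta_rot=[
    [0,0,0],
    [0,0,0],
    [0,0,0],
    [0,0,0],
    [0,0,0],
  ],
  claw=[0,0,0,0,0],
)

```text
t: 11.97
eef_pos: [588.4, -57.2, 170.6]
tcp_rot: [3.141, 0.0, 2.048]
ft_force: [-0.8, 1.2, -0.7]
opening: 1.001
grip_force: 0.0
```

>>> arm_command(
  delta_pos=[
    [0.05,-0.06,0],
    [0.07,-0.086,0],
    [0.07,-0.086,0],
    [0.07,-0.086,0],
    [0.07,-0.086,0],
  ],
  delta_rot=[
    [0,0,0],
    [0,0,0],
    [0,0,0],
    [0,0,0],
    [0,0,0],
  ],
  claw=[0,0,0,0,0],
)

```text
t: 12.38
eef_pos: [604.2, -75.8, 170.2]
tcp_rot: [-3.141, -0.0, 2.049]
ft_force: [-0.2, -0.3, 0.6]
opening: 1.003
grip_force: 0.0
```

Run:
```python
from h import *
print(state()["eef_pos"],state()["joints"],state()["tcp_rot"])
C=calibration("wrist"); im=read_camera("wrist").copy()
d=(605,-77);y=np.radians(-62.5)
for P in(rect(d,y,64,40,107),rect(d,y,64,40,12),rect((608,-75.3),np.radians(9.7),100,100,12)):
    cv2.polylines(im,[np.int32(np.clip(w2px("wrist",P,C),-2000,2000))],True,(255,0,0),1)
t=read_camera("top").copy()
d=(442.5,119.5)
for P in(ring(d,30,87),ring(d,30,12)):
    cv2.polylines(t,[np.int32(w2px("top",P))],True,(255,0,0),1)
save(np.vstack([im[60:360],cv2.resize(t[160:285,160:440],None,fx=2,fy=2)]),"w3.png")
```

```text
[604.20328411 -75.80100452 170.15996554] [-2.33308224e-01  5.14575141e-01  1.64939562e+00  1.90225319e-04
  9.78137707e-01 -7.11897313e-01] [-3.14130516e+00 -4.56389944e-04  2.04927906e+00]
```

View pics/w3.png

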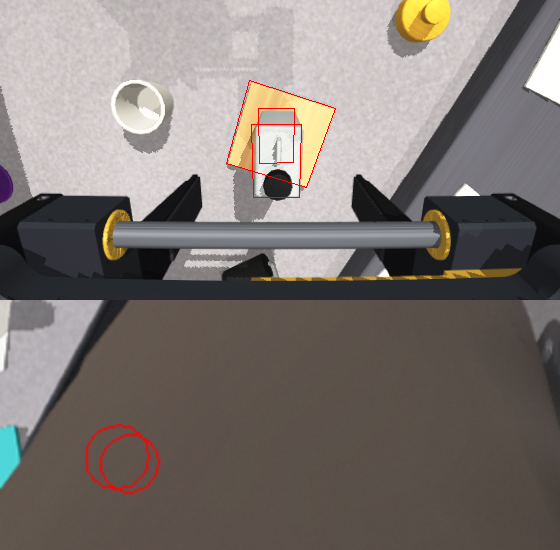

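The wrist view shows the can at (277,160) in the crop, square to the fingers and under the overlay. I'll descend and grip.

>>> arm_command(
  delta_pos=[
    [0,0,-0.1],
    [0,0,-0.23],
    [0,0,-0.35],
    [0,0,-0.43],
    [0,0,-0.456],
  ],
  delta_rot=[
    [0,0,0],
    [0,0,0],
    [0,0,0],
    [0,0,0],
    [0,0,0],
  ],
  claw=[0,0,0,0,0],
)

```text
t: 12.9
eef_pos: [603.5, -75.9, 53.3]
tcp_rot: [-3.138, -0.003, 2.049]
ft_force: [-0.3, 0.5, 0.7]
opening: 0.998
grip_force: 0.0
```

>>> arm_command(
  delta_pos=[
    [0,0,0],
    [0,0,0],
    [0,0,0],
    [0,0,0],
    [0,0,0],
  ],
  delta_rot=[
    [0,0,0],
    [0,0,0],
    [0,0,0],
    [0,0,0],
    [0,0,0],
  ],
  claw=[0.4,0.8,0.8,0.8,0.8],
)

```text
t: 13.32
eef_pos: [605.6, -77.1, 57.1]
tcp_rot: [3.14, 0.001, 2.048]
ft_force: [0.8, -0.2, -0.1]
opening: 0.708
grip_force: 0.0
```

>>> arm_command(
  delta_pos=[
    [0,0,0],
    [0,0,0],
    [0,0,0],
    [0,0,0],
    [0,0,0],
  ],
  delta_rot=[
    [0,0,0],
    [0,0,0],
    [0,0,0],
    [0,0,0],
    [0,0,0],
  ],
  claw=[0.8,0.8,0.8,0.8,0.8],
)

```text
t: 13.73
eef_pos: [605.3, -77.0, 56.1]
tcp_rot: [3.141, 0.0, 2.048]
ft_force: [-0.4, 0.8, 1.4]
opening: 0.422
grip_force: 29.9
```

>>> arm_command(
  delta_pos=[
    [0,0,0],
    [0,0,0],
    [0,0,0],
    [0,0,0],
    [0,0,0],
  ],
  delta_rot=[
    [0,0,0],
    [0,0,0],
    [0,0,0],
    [0,0,0],
    [0,0,0],
  ],
  claw=[0.8,0.8,0.8,0.8,0.8],
)

```text
t: 14.15
eef_pos: [605.3, -77.0, 56.0]
tcp_rot: [3.141, 0.0, 2.048]
ft_force: [1.4, -0.6, 2.3]
opening: 0.42
grip_force: 29.9
```

>>> arm_command(
  delta_pos=[
    [0,0,0.02],
    [0,0,0.06],
    [0,0,0.12],
    [-0.027,-0.04,0.2],
    [-0.075,-0.112,0.24],
  ],
  delta_rot=[
    [0,0,0],
    [0,0,0],
    [0,0,0],
    [0,0,0],
    [0,0,0],
  ],
  claw=[0.8,0.8,0.8,0.8,0.8],
)

```text
t: 14.57
eef_pos: [587.1, -104.2, 118.1]
tcp_rot: [3.14, 0.001, 2.05]
ft_force: [0.8, -1.2, -2.9]
opening: 0.421
grip_force: 29.9
```

>>> arm_command(
  delta_pos=[
    [-0.058,-0.087,0],
    [-0.128,-0.191,0],
    [-0.203,-0.304,0],
    [-0.278,-0.417,0],
    [-0.348,-0.521,0],
  ],
  delta_rot=[
    [0,0,0],
    [0,0,0],
    [0,0,0],
    [0,0,0],
    [0,0,0],
  ],
  claw=[0.8,0.8,0.8,0.8,0.8],
)

```text
t: 14.98
eef_pos: [498.0, -236.4, 116.5]
tcp_rot: [-3.141, -0.0, 2.049]
ft_force: [1.1, -1.1, -3.2]
opening: 0.419
grip_force: 29.9
```

>>> arm_command(
  delta_pos=[
    [-0.07,-0.104,0],
    [-0.133,-0.2,0],
    [-0.186,-0.278,0],
    [-0.22,-0.33,0],
    [-0.232,-0.348,0],
  ],
  delta_rot=[
    [0,0,0],
    [0,0,0],
    [0,0,0],
    [0,0,0],
    [0,0,0],
  ],
  claw=[0.8,0.8,0.8,0.8,0.8],
)

```text
t: 15.4
eef_pos: [440.0, -324.0, 116.4]
tcp_rot: [-3.141, 0.0, 2.046]
ft_force: [0.7, -0.1, -2.5]
opening: 0.418
grip_force: 29.9
```

>>> arm_command(
  delta_pos=[
    [0,0,-0.06],
    [0,0,-0.13],
    [0,0,-0.19],
    [0,0,-0.22],
    [0,0,-0.23],
  ],
  delta_rot=[
    [0,0,0],
    [0,0,0],
    [0,0,0],
    [0,0,0],
    [0,0,0],
  ],
  claw=[0.8,0.8,0.8,0.8,0.8],
)

```text
t: 15.82
eef_pos: [441.2, -321.5, 57.6]
tcp_rot: [-3.141, -0.002, 2.049]
ft_force: [0.5, 0.5, -2.5]
opening: 0.42
grip_force: 29.9
```

>>> arm_command(
  delta_pos=[
    [0,0,0],
    [0,0,-0.002],
    [0,0,-0.004],
    [0,0,-0.007],
    [0,0,-0.009],
  ],
  delta_rot=[
    [0,0,0],
    [0,0,0],
    [0,0,0],
    [0,0,0],
    [0,0,0],
  ],
  claw=[0.8,0.8,0.8,0.8,0.8],
)

```text
t: 16.23
eef_pos: [441.6, -322.4, 56.6]
tcp_rot: [3.141, 0.001, 2.048]
ft_force: [-0.4, -0.3, -3.9]
opening: 0.421
grip_force: 29.9
```

>>> arm_command(
  delta_pos=[
    [0,0,-0.001],
    [0,0,-0.002],
    [0,0,-0.003],
    [0,0,-0.004],
    [0,0,-0.004],
  ],
  delta_rot=[
    [0,0,0],
    [0,0,0],
    [0,0,0],
    [0,0,0],
    [0,0,0],
  ],
  claw=[0.8,0.8,0.8,0.8,0.8],
)

```text
t: 16.65
eef_pos: [441.5, -322.4, 56.0]
tcp_rot: [3.141, 0.001, 2.048]
ft_force: [-1.9, 1.6, 8.4]
opening: 0.423
grip_force: 29.9
```

>>> arm_command(
  delta_pos=[
    [0,0,0],
    [0,0,0],
    [0,0,0],
    [0,0,0],
    [0,0,0.03],
  ],
  delta_rot=[
    [0,0,0],
    [0,0,0],
    [0,0,0],
    [0,0,0],
    [0,0,0],
  ],
  claw=[0,0,0,0,0],
)

```text
t: 17.07
eef_pos: [440.9, -321.9, 61.8]
tcp_rot: [-3.141, -0.002, 2.048]
ft_force: [-0.2, 0.4, 0.6]
opening: 0.717
grip_force: 0.0
```

>>> arm_command(
  delta_pos=[
    [0,0,0.13],
    [0,0,0.28],
    [0,0,0.42],
    [0,0,0.46],
    [0.03,0.1,0.46],
  ],
  delta_rot=[
    [0,0,0],
    [0,0,0],
    [0,0,0],
    [0,0,0],
    [0,0,0],
  ],
  claw=[0,0,0,0,0],
)

```text
t: 17.48
eef_pos: [449.5, -300.4, 181.2]
tcp_rot: [3.139, 0.007, 2.046]
ft_force: [0.2, 0.4, -0.1]
opening: 0.994
grip_force: 0.0
```

>>> arm_command(
  delta_pos=[
    [0.038,0.158,0],
    [0.076,0.316,0],
    [0.114,0.474,0],
    [0.152,0.632,0],
    [0.19,0.79,0],
  ],
  delta_rot=[
    [0,0,0],
    [0,0,0],
    [0,0,0],
    [0,0,0],
    [0,0,0],
  ],
  claw=[0,0,0,0,0],
)

```text
t: 17.9
eef_pos: [496.3, -97.9, 177.9]
tcp_rot: [3.141, 0.0, 2.048]
ft_force: [0.4, -0.8, 1.4]
opening: 0.999
grip_force: 0.0
```

>>> arm_command(
  delta_pos=[
    [0.038,0.158,0],
    [0.076,0.316,0],
    [0.114,0.474,0],
    [0.152,0.632,0],
    [0.19,0.79,0],
  ],
  delta_rot=[
    [0,0,0],
    [0,0,0],
    [0,0,0],
    [0,0,0],
    [0,0,0],
  ],
  claw=[0,0,0,0,0],
)

```text
t: 18.32
eef_pos: [543.8, 99.9, 177.9]
tcp_rot: [3.141, 0.0, 2.048]
ft_force: [1.0, -0.1, 0.2]
opening: 1.0
grip_force: 0.0
```

>>> arm_command(
  delta_pos=[
    [0.038,0.158,0],
    [0.076,0.316,0],
    [0.114,0.474,0],
    [0.152,0.632,0],
    [0.19,0.79,0],
  ],
  delta_rot=[
    [0,0,0],
    [0,0,0],
    [0,0,0],
    [0,0,0],
    [0,0,0],
  ],
  claw=[0,0,0,0,0],
)

```text
t: 18.73
eef_pos: [591.3, 297.4, 177.7]
tcp_rot: [-3.141, 0.0, 2.049]
ft_force: [0.9, -1.1, -0.3]
opening: 0.996
grip_force: 0.0
```

>>> arm_command(
  delta_pos=[
    [0.02,0.03,0],
    [0.039,0.043,0],
    [0.039,0.043,0],
    [0.039,0.043,0],
    [0.039,0.043,0],
  ],
  delta_rot=[
    [0,0,0],
    [0,0,0],
    [0,0,0],
    [0,0,0],
    [0,0,0],
  ],
  claw=[0,0,0,0,0],
)

```text
t: 19.15
eef_pos: [601.1, 304.4, 177.8]
tcp_rot: [-3.141, 0.0, 2.047]
ft_force: [-0.2, -0.8, -0.6]
opening: 1.005
grip_force: 0.0
```

Run:
```python
from h import *
print(state()["eef_pos"],state()["tcp_rot"])
C=calibration("wrist"); im=read_camera("wrist").copy()
d=(601,306)
for P in(ring(d,18,98),ring(d,32,3)):
    cv2.polylines(im,[np.int32(np.clip(w2px("wrist",P,C),-2000,2000))],True,(255,0,0),1)
t=read_camera("top").copy(); c=(441.3,-322.2); y=np.radians(-62.5)
for P in(rect(c,y,64,40,107),rect(c,y,64,40,12),rect(c,np.radians(19.6),130,80,12),ring((442.5,119.5),30,87),ring((442.5,119.5),30,12),rect((608,-75.3),np.radians(9.7),100,100,12)):
    cv2.polylines(t,[np.int32(w2px("top",P))],True,(255,0,0),1)
save(np.vstack([im[60:320],cv2.resize(t[120:290,180:500],(560,298))]),"w4.png")
```

```text
[601.0551881  304.44237212 177.77278227] [-3.14122588e+00  1.01533546e-04  2.04688022e+00]
```

View pics/w4.png

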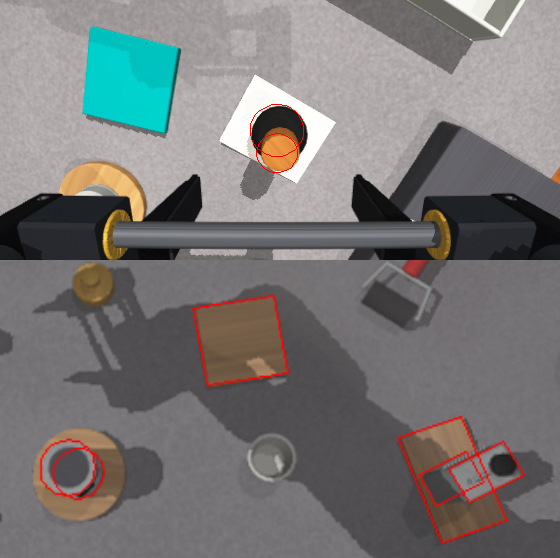

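The dabber sits at (278,140) in the wrist crop, the tin is centred on the round rest and the can on the oblong rest. Next, grip the dabber.

>>> arm_command(
  delta_pos=[
    [0,0,-0.1],
    [0,0,-0.23],
    [0,0,-0.35],
    [0,0,-0.42],
    [0,0,-0.446],
  ],
  delta_rot=[
    [0,0,0],
    [0,0,0],
    [0,0,0],
    [0,0,0],
    [0,0,0],
  ],
  claw=[0,0,0,0,0],
)

```text
t: 19.67
eef_pos: [599.9, 304.7, 63.4]
tcp_rot: [-3.138, -0.0, 2.047]
ft_force: [-0.3, -0.1, 0.3]
opening: 1.002
grip_force: 0.0
```

>>> arm_command(
  delta_pos=[
    [0,0,0],
    [0,0,0],
    [0,0,0],
    [0,0,0],
    [0,0,0],
  ],
  delta_rot=[
    [0,0,0],
    [0,0,0],
    [0,0,0],
    [0,0,0],
    [0,0,0],
  ],
  claw=[0.4,0.8,0.8,0.8,0.8],
)

```text
t: 20.08
eef_pos: [601.5, 306.1, 67.4]
tcp_rot: [3.14, 0.0, 2.048]
ft_force: [0.4, -1.3, 0.2]
opening: 0.707
grip_force: 0.0
```

>>> arm_command(
  delta_pos=[
    [0,0,0],
    [0,0,0],
    [0,0,0],
    [0,0,0],
    [0,0,0],
  ],
  delta_rot=[
    [0,0,0],
    [0,0,0],
    [0,0,0],
    [0,0,0],
    [0,0,0],
  ],
  claw=[0.8,0.8,0.8,0.8,0.8],
)

```text
t: 20.5
eef_pos: [601.4, 306.1, 66.3]
tcp_rot: [3.141, 0.0, 2.048]
ft_force: [1.1, 1.8, -2.4]
opening: 0.378
grip_force: 29.8
```

>>> arm_command(
  delta_pos=[
    [0,0,0],
    [0,0,0],
    [0,0,0],
    [0,0,0],
    [0,0,0],
  ],
  delta_rot=[
    [0,0,0],
    [0,0,0],
    [0,0,0],
    [0,0,0],
    [0,0,0],
  ],
  claw=[0.8,0.8,0.8,0.8,0.8],
)

```text
t: 20.92
eef_pos: [601.2, 306.0, 66.2]
tcp_rot: [3.141, 0.0, 2.048]
ft_force: [1.4, 0.4, 0.2]
opening: 0.373
grip_force: 29.9
```

>>> arm_command(
  delta_pos=[
    [0,0,0.02],
    [0,0,0.06],
    [0,0,0.12],
    [0,-0.04,0.2],
    [0,-0.1,0.24],
  ],
  delta_rot=[
    [0,0,0],
    [0,0,0],
    [0,0,0],
    [0,0,0],
    [0,0,0],
  ],
  claw=[0.8,0.8,0.8,0.8,0.8],
)

```text
t: 21.33
eef_pos: [601.3, 281.6, 128.6]
tcp_rot: [3.139, 0.0, 2.05]
ft_force: [1.5, -0.3, -2.0]
opening: 0.375
grip_force: 29.8
```

>>> arm_command(
  delta_pos=[
    [0,-0.1,0],
    [0,-0.22,0],
    [0,-0.36,0],
    [0,-0.5,0],
    [0,-0.64,0],
  ],
  delta_rot=[
    [0,0,0],
    [0,0,0],
    [0,0,0],
    [0,0,0],
    [0,0,0],
  ],
  claw=[0.8,0.8,0.8,0.8,0.8],
)

```text
t: 21.75
eef_pos: [600.5, 118.8, 126.6]
tcp_rot: [-3.142, 0.0, 2.048]
ft_force: [0.5, -0.5, -2.7]
opening: 0.375
grip_force: 29.8
```

>>> arm_command(
  delta_pos=[
    [0.005,-0.14,0],
    [0.01,-0.28,0],
    [0.02,-0.42,0],
    [0.028,-0.55,0],
    [0.028,-0.66,0],
  ],
  delta_rot=[
    [0,0,0],
    [0,0,0],
    [0,0,0],
    [0,0,0],
    [0,0,0],
  ],
  claw=[0.8,0.8,0.8,0.8,0.8],
)

```text
t: 22.17
eef_pos: [607.6, -47.0, 126.6]
tcp_rot: [3.141, 0.0, 2.047]
ft_force: [1.2, 0.1, -2.4]
opening: 0.372
grip_force: 29.8
```

>>> arm_command(
  delta_pos=[
    [0,-0.07,0],
    [0,-0.105,0],
    [0,-0.12,0],
    [0,-0.125,0],
    [0,-0.125,0],
  ],
  delta_rot=[
    [0,0,0],
    [0,0,0],
    [0,0,0],
    [0,0,0],
    [0,0,0],
  ],
  claw=[0.8,0.8,0.8,0.8,0.8],
)

```text
t: 22.58
eef_pos: [607.9, -74.7, 126.2]
tcp_rot: [-3.142, -0.0, 2.049]
ft_force: [-0.2, -0.3, -2.4]
opening: 0.373
grip_force: 29.8
```

>>> arm_command(
  delta_pos=[
    [0,0,-0.05],
    [0,0,-0.11],
    [0,0,-0.16],
    [0,0,-0.185],
    [0,0,-0.195],
  ],
  delta_rot=[
    [0,0,0],
    [0,0,0],
    [0,0,0],
    [0,0,0],
    [0,0,0],
  ],
  claw=[0.8,0.8,0.8,0.8,0.8],
)

```text
t: 23.0
eef_pos: [607.7, -74.1, 76.5]
tcp_rot: [-3.14, -0.001, 2.05]
ft_force: [-0.3, 0.7, -1.6]
opening: 0.377
grip_force: 29.8
```

>>> arm_command(
  delta_pos=[
    [0,0,0],
    [0,0,-0.002],
    [0,0,-0.004],
    [0,0,-0.007],
    [0,0,-0.009],
  ],
  delta_rot=[
    [0,0,0],
    [0,0,0],
    [0,0,0],
    [0,0,0],
    [0,0,0],
  ],
  claw=[0.8,0.8,0.8,0.8,0.8],
)

```text
t: 23.42
eef_pos: [608.3, -75.3, 75.5]
tcp_rot: [3.141, 0.0, 2.048]
ft_force: [0.8, -0.2, -1.7]
opening: 0.374
grip_force: 29.8
```

>>> arm_command(
  delta_pos=[
    [0,0,-0.001],
    [0,0,-0.002],
    [0,0,-0.004],
    [0,0,-0.005],
    [0,0,-0.005],
  ],
  delta_rot=[
    [0,0,0],
    [0,0,0],
    [0,0,0],
    [0,0,0],
    [0,0,0],
  ],
  claw=[0.8,0.8,0.8,0.8,0.8],
)

```text
t: 23.83
eef_pos: [608.7, -75.3, 74.8]
tcp_rot: [3.14, 0.001, 2.048]
ft_force: [-0.5, 0.7, 5.5]
opening: 0.374
grip_force: 29.9
```

>>> arm_command(
  delta_pos=[
    [0,0,0],
    [0,0,0],
    [0,0,0],
    [0,0,0],
    [0,0,0.03],
  ],
  delta_rot=[
    [0,0,0],
    [0,0,0],
    [0,0,0],
    [0,0,0],
    [0,0,0],
  ],
  claw=[0,0,0,0,0],
)

```text
t: 24.25
eef_pos: [607.4, -75.1, 80.4]
tcp_rot: [-3.14, -0.002, 2.048]
ft_force: [0.1, 0.2, 0.8]
opening: 0.671
grip_force: 0.0
```

>>> arm_command(
  delta_pos=[
    [0,0,0.1],
    [0,0,0.22],
    [0,0,0.34],
    [0,0,0.42],
    [0,0.05,0.42],
  ],
  delta_rot=[
    [0,0,0],
    [0,0,0],
    [0,0,0],
    [0,0,0],
    [0,0,0],
  ],
  claw=[0,0,0,0,0],
)

```text
t: 24.67
eef_pos: [609.7, -64.3, 191.3]
tcp_rot: [3.136, 0.005, 2.047]
ft_force: [0.7, -0.8, 0.6]
opening: 0.977
grip_force: 0.0
```

>>> arm_command(
  delta_pos=[
    [0,0.15,0],
    [0,0.3,0],
    [0,0.45,0],
    [0,0.6,0],
    [0,0.75,0],
  ],
  delta_rot=[
    [0,0,0],
    [0,0,0],
    [0,0,0],
    [0,0,0],
    [0,0,0],
  ],
  claw=[0,0,0,0,0],
)

```text
t: 25.08
eef_pos: [607.5, 126.8, 186.2]
tcp_rot: [-3.141, -0.0, 2.048]
ft_force: [0.2, -0.5, 0.1]
opening: 1.001
grip_force: 0.0
```

>>> arm_command(
  delta_pos=[
    [0,0.15,0],
    [0,0.3,0],
    [0,0.45,0],
    [0,0.6,0],
    [0,0.7,0],
  ],
  delta_rot=[
    [0,0,0],
    [0,0,0],
    [0,0,0],
    [0,0,0],
    [0,0,0],
  ],
  claw=[0,0,0,0,0],
)

```text
t: 25.5
eef_pos: [607.1, 303.3, 186.1]
tcp_rot: [-3.141, -0.0, 2.05]
ft_force: [0.5, 0.4, 1.0]
opening: 0.999
grip_force: 0.0
```

Run:
```python
from h import *
t=read_camera("top"); t=cv2.resize(t,None,fx=3,fy=3,interpolation=cv2.INTER_CUBIC); c=(441.3,-322.2); y=np.radians(-62.5);r=(442.5,119.5);s=(608,-75.3)
for P in(rect(c,y,64,40,107),rect(c,y,64,40,12),ring(r,30,87),ring(r,30,12),ring(s,18,107),ring(s,32,12),rect(s,np.radians(9.7),100,100,12)):
    cv2.polylines(t,[np.int32(w2px("top",P)*3+1)],True,(255,0,0),1)
cr=lambda u,v:t[v*3:v*3+240,u*3:u*3+264]
save(np.hstack([cr(180,205),cr(275,128),cr(395,200)]),"f.png")
```

```text
(no output)
```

View pics/f.png

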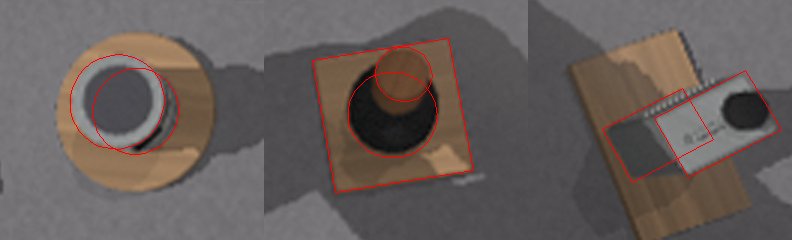

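The final view shows all three upright and matching their target outlines to within a few mm: the tin at left, the dabber in the middle and the can at right. I'm handing the job in.

```bash
python3 -c "
from cell import *
print(job_done())"
```

```text
the job is handed in; nothing more can be done
None
```

The job is handed in at about 26 s of the 117 s: in the last top view the tin on the round rest, the dabber on the square rest and the can on the oblong rest all stand upright and centred to within a few mm; the pot, brayer and weight were left alone, and no verdict came back on hand-in.

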